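Set the card mixer's speed dial to its index tab

TASK

On the blood-test table, turn the speed dial of the card mixer (the instrument with the flat square-cornered platform, not the one with the round domed lid) clockwise until its white-lined pointer end lines up with the raised tab on the disc around it, then let go. Leave the domed centrifuge's dial as it is and do not knock over the small dropper bottle.

Things in the scene. Friction and masses are not known exactly. Their poses are not given: they have to be found in the camera images.
- mixer_dial_grip (a point): Mixer's dial, vertical axis: black flange 62 mm wide with an upright bar 50 long, 16 thick, 38 tall (top 99 mm above table); white line marks the pointer end. Point: on the axis, 90 mm above table, where to grip, 28 above the flange. Axes turn with it: x to the pointer end, y across the bar, z up. Friction 0.05 N m, no spring; tab starts 0.4-1.4 rad clockwise (from above), no stop before it.
- mixer_tab (a point): Black tab 14 (radial) x 8 x 10 mm, top 63 mm above table, on the fixed light grey disc (100 mm wide) round the mixer's dial. Point: middle of its top, about 42 mm from the dial's axis; x points outward. Mixer: fixed white housing 260 x 170, deck 50 mm high; dial in its near half; far half a flat platform, top 75 mm above table, starting 77 mm from the dial's axis.
- spinner_dial_tip (a point): Pointer end of the other dial, which must stay as it is: on the centrifuge, whose housing, dial and tab are alike but which has a round grey domed lid (124 mm wide, top 90 mm above table) on its far half. The instruments may stand either way round, left or right. Point: top of the bar at the pointer end, 25 mm from the dial's axis, 99 mm above table.
- dropper: A small loose amber dropper bottle, 28 mm across and 84 mm tall, with a black rubber teat, standing between the two instruments. Origin at the centre of its underside, z up. A bystander.

How it is judged:
By the outcome, as a careful person would: the job done as asked, in the order asked, and still so for the second after the job is handed in, with the robot touching nothing.
It also fails if it takes over 32 s, if anything falls off the work surface, if the arm or the gripper's body presses on something with over 40 N, if the wrist force passes 120 N, or if a joint passes its speed limit or range.

ROBOT

A 6-joint arm with a two-finger parallel gripper is mounted at the origin on the work surface. World frame = base frame: x ahead of the robot, y to its left, z up, the work surface at z = 0. Lengths are in mm, angles in rad, forces in N, time in s.
With the tool pointing down it reaches from about 275 to 1000 mm from the base axis. Payload 8.4 kg.
Tool frame: the origin (TCP) lies at the very end of the fingers, on their centre line; the grasp point (between the pads) lies 19 mm behind it; z points along the fingers, y is the line along which they close (so a half turn about z gives the same grasp; the last joint's range is limited). The gripper opens to 85 mm and grips with 20 to 120 N. Pads are 22 mm wide; open, the fingers measure 114 mm over their backs; the gripper's body (76 mm by 85 mm) begins 54 mm behind the grasp point. The pads swing forward as they close: fully open they stand 13 mm farther back than shut.
Start: joints at [-1.203, 0.353, 1.633, -0, 1.155, -0.002], TCP at [225.892, -582.753, 231.281] pointing down, gripper open.
Joint ranges: [-2.63, 2.63], [-0.92, 2.1], [0.06, 2.66], [-1.3, 4.44], [0, 2.69], [-3.02, 3.02]. Speed limits (rad/s): [2.22, 2.22, 2.79, 3.14, 3.14, 3.14].

INTERFACE

Orientations are given as [roll, pitch, yaw] about the fixed x, y, z axes, in that order (R = Rz(yaw) Ry(pitch) Rx(roll)).
In Python, from rig import r, vision gives the robot as it stands. The module is installed in compiled form; this text tells all that it offers.
- The arm moves only by the tool play_rows, never from a script. Its argument "steps" is a list of rows, each an object with "delta_pos": the shift along the tool's x, y, z in cm, a list of three; "yaw": the turn about the tool's z in rad; "jaw": the opening in per cent of the stroke, from 0 (shut) to 100 (fully open). A call has exactly 8 rows; each row is the pose to reach, as a shift and turn from the pose commanded when the call began, along the tool's axes at that moment; what a row does not reach only later rows make up. A row lasts 1/10 s, in which the tool goes at most 50 mm and 8.59 degrees, less where a joint would pass 70% of its speed; a pose out of reach is approached as far as the arm can. A call with a gripper value outside its range is refused whole. The fingers move at their own pace and stop on an object; "grip_force" is the grip in N (left out, the last holds). Time passes only in rows, so rows that repeat a pose let the fingers close, or fill a call up. It gives the time, the measured TCP pose, the force, the opening and the grip force at its end, in the units of the state.
- r.sense(): the state, without advancing time (a new reading comes with each control period).
- vision.grab_frame(name): name is "side" or "top" or "wrist"; returns (picture, depth): 384x512x3 uint8, red, green, blue; 384x512 float32, mm along the optical axis (not along the pixel's ray), 0 where there is no reading.
- vision.calibration(name): a dict with "mtx" (3x3 intrinsics, pixels), "k1" (the pictures are not rectified: a ray, as slopes to the right and down, at radius r is drawn at 1 + k1 r^2 times it, then the intrinsics apply), "extrinsics" (4x4, takes a point from camera to world coordinates). Camera axes: x right, y down, z forward; pixel columns grow to the right and rows downward; lengths in mm; the calibration is good to about 2 mm. A picture is of the moment at which its call begins: read the wrist's pose just before it. calibration takes no time and is no camera call; for the wrist camera it gives the pose at the moment of the call.
- r.sign_off(): hands the job in; it is judged then, once.
Trained networks look in the newest picture that a camera, given by its name, has taken for a name from the list of things; names that differ only in an ending like _2 or _b are one class to them, and where a whole thing is asked for, a point or a joint stands for the part that bears it (a point fixed in the world has none). Each returns a list of dicts, best first, with "conf" (0 to 1); they miss things now and then, are a little off and sometimes report something else, mostly with a low value. They report only what shows in the picture. A call takes as long as a camera call.
- vision.cut_out(camera, thing): "region" (384x512 bool, what is visible of it) and "uv" ([column, row] in pixels, amid what is visible of it).
- vision.landmark_of(camera, thing): "uv" ([column, row] in pixels: a listed point, or the origin of a listed thing).
The state is a dict: "clock": time; "qpos": joint angles; "qvel": joint speeds; "joint_efforts": joint torques, N m; "eef_pos": TCP position; "tcp_rot": TCP orientation; "contact_force": force on the tool from outside, world axes, zero at the start; "wrist_torque": the same for the moment, N m; "opening": opening from 0.0 (shut) to 1.0 (fully open); "grasp_force": force on a finger pad.
Only numpy, scipy, OpenCV 4.12 (cv2) and the standard library are available. Lean on these libraries where they do the work, as an engineer would, in place of code of your own. Each camera call takes 0.05 s, during which the arm holds its last target. There are 200 camera calls.

## Working session

There is one attempt and no reset: what is moved stays moved. The work goes in short steps, Python scripts to look and compute and a tool call to move; the robot and the scene stay as the last step left them, time stands still between calls to the robot, and variables do not carry over. Pictures are saved under pics/ and viewed, at most 10 in all, crops included, and the job is handed in when it is done.

Besides the shell and the picture viewer there is one more tool, called after ">>>" as name([rows], argument=value, ...), one row to a line, values as JSON. play_rows: Moves the arm, as the interface text tells. Its arguments: {"type":"object","properties":{"steps":{"type":"array"},"grip_force":{"type":"number"}},"required":["steps"]}

```bash
mkdir -p pics; cat > h.py <<'E'
import numpy as np, cv2
from rig import r, vision
def ray(cam,uv,cal=None):
    c=cal or vision.calibration(cam); K=np.array(c['mtx']);E=np.array(c['extrinsics'])
    d=np.array([(uv[0]-K[0,2])/K[0,0],(uv[1]-K[1,2])/K[1,1]]);s=d.copy()
    for _ in range(20): s=d/(1+c['k1']*(s@s))
    return E[:3,3],E[:3,:3]@np.r_[s,1]
def atz(cam,uv,z,cal=None):
    o,d=ray(cam,uv,cal); return o+d*(z-o[2])/d[2]
Z=dict(mixer_dial_grip=90,mixer_tab=63,spinner_dial_tip=99,dropper=0)
def look(cam,things=Z):
    p,dep=vision.grab_frame(cam)
    for t in things:
        for x in vision.landmark_of(cam,t)[:3]: print(cam,t,round(x['conf'],2),np.round(x['uv'],1),np.round(atz(cam,x['uv'],Z[t]),1))
    return p,dep
E
python3 - <<'E'
from h import *
for c in('top','side'):
    p,d=look(c); cv2.imwrite(f'pics/{c}0.png',p[...,::-1])
s=r.sense();print(s['clock'],s['eef_pos'],s['tcp_rot'])
E
```

```text
top mixer_dial_grip 0.62 [387.9 206.2] [ 495.  -257.1   90. ]
top mixer_tab 0.93 [376.5 189.5] [ 534.4 -242.7   63. ]
top mixer_tab 0.68 [259.4 230.7] [443.7  -1.6  63. ]
top spinner_dial_tip 0.53 [388.9 208.8] [ 488.3 -256.1   99. ]
top dropper 0.74 [260.4 232. ] [447.7  -3.7   0. ]
side mixer_tab 0.7 [315.  130.3] [ 528.9 -245.3   63. ]
side spinner_dial_tip 0.6 [177.8 250.3] [534.  241.8  99. ]
side dropper 0.79 [290.2 223.5] [447.4  -3.7   0. ]
0.5 [ 225.8970993  -582.7461734   231.26056367] [-3.14155800e+00  4.14150462e-06  3.69832057e-01]
```

View pics/top0.png

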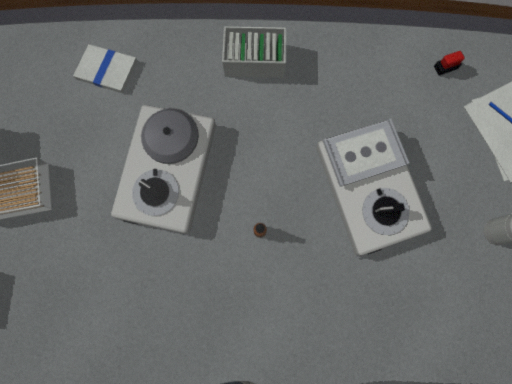

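View pics/side0.png

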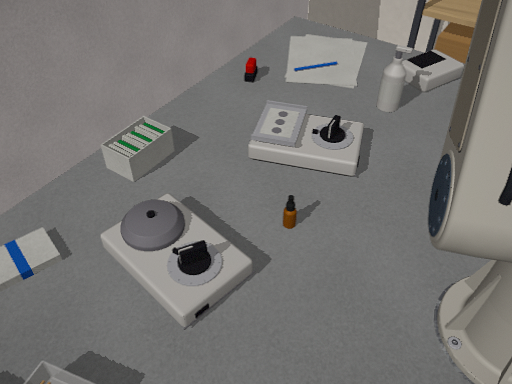

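The mixer is at the right in the top view, with its dial near (387,208) and its tab near (379,191). The centrifuge is at the left and the dropper sits at (260,230). I'll zoom in on the mixer's dial.

```bash
python3 - <<'E'
from h import *
p=cv2.imread('pics/top0.png');cv2.imwrite('pics/c1.png',cv2.resize(p[170:245,340:440],None,fx=7,fy=7,interpolation=cv2.INTER_CUBIC))
vision.grab_frame('top')
for x in vision.cut_out('top','mixer_dial_grip')[:2]: print(x['conf'],x['uv'],x['region'].sum(),atz('top',x['uv'],75))
# grey disc centre
for uv in [(386,210.5)]: print(atz('top',uv,53))
s=vision.calibration('top');print(np.round(s['extrinsics'],2))
E
```

```text
0.93 [387.6, 211.5] 639 [ 486.71238676 -260.78368552   75.        ]
[ 492.30028486 -264.30376889   53.        ]
[[ 2.0000e-02 -9.8000e-01  2.1000e-01  3.5347e+02]
 [-1.0000e+00 -2.0000e-02  1.0000e-02 -2.8400e+00]
 [-0.0000e+00 -2.1000e-01 -9.8000e-01  9.0177e+02]
 [ 0.0000e+00  0.0000e+00  0.0000e+00  1.0000e+00]]
```

View pics/c1.png

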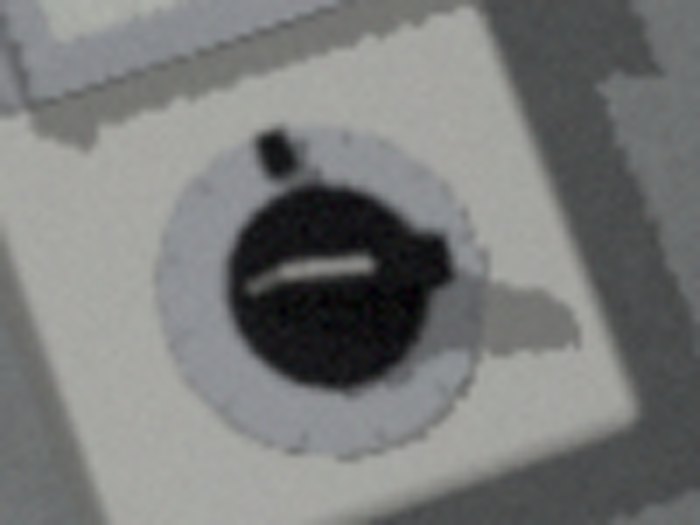

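The white line runs down the left end face at crop (250,290) and along the top to (378,262), so the pointer end faces left (+y). The tab is at crop (276,153), clockwise of the pointer. I'll work out the rough angles and check the wrist camera's offset.

```bash
python3 - <<'E'
from h import *
f=lambda x,y,z:atz('top',(x/7+340-.4,y/7+170-.4),z)
c=f(320,292,53);t=f(276,146,63);a=f(285,268,99);b=f(378,262,99);e=f(445,252,99)
print(c,t,a,b,e,(a+e)/2);ang=lambda v:np.arctan2(v[1],v[0])
print('tab',ang(t-c),np.hypot(*(t-c)[:2]),'bar',ang(a-b),ang(a-e),np.linalg.norm(a-e))
s=r.sense();T=np.array(vision.calibration('wrist')['extrinsics']);print(s['eef_pos'],np.round(T,2))
E
```

```text
[ 490.5543908  -262.77946814   53.        ] [ 532.50214765 -247.96698851   63.        ] [ 489.76613488 -238.83773473   99.        ] [ 492.02604769 -265.79801176   99.        ] [ 495.28821751 -285.45431543   99.        ] [ 492.5271762  -262.14602508   99.        ]
tab 0.33944924115569175 44.486220982217226 bar 1.6544246208039268 1.688704352485222 46.942507316163415
[ 225.89864864 -582.7460147   231.28996692] [[ 3.6000e-01 -8.9000e-01 -2.6000e-01  2.9341e+02]
 [-9.3000e-01 -3.5000e-01 -1.0000e-01 -5.5628e+02]
 [-0.0000e+00  2.8000e-01 -9.6000e-01  3.7469e+02]
 [ 0.0000e+00  0.0000e+00  0.0000e+00  1.0000e+00]]
```

>>> play_rows([
  {"delta_pos": [4.5,-2.5,0],"yaw": -0.14,"jaw": 100},
  {"delta_pos": [9,-5,0],"yaw": -0.28,"jaw": 100},
  {"delta_pos": [13.5,-7.5,0],"yaw": -0.42,"jaw": 100},
  {"delta_pos": [18,-10,0],"yaw": -0.56,"jaw": 100},
  {"delta_pos": [22.5,-12.5,0],"yaw": -0.7,"jaw": 100},
  {"delta_pos": [27,-15,0],"yaw": -0.84,"jaw": 100},
  {"delta_pos": [31.5,-17.5,0],"yaw": -0.98,"jaw": 100},
  {"delta_pos": [35,-19.5,0],"yaw": -1.1,"jaw": 100},
])

```text
clock: 1.4
eef_pos: [482.5, -273.3, 231.6]
tcp_rot: [3.141, 0.0, 1.475]
contact_force: [0.9, -0.5, 0.6]
opening: 0.998
grasp_force: 0.0
```

```bash
cat > m.py <<'E'
from h import *
import sys
s=r.sense();print(s['clock'],s['eef_pos'],s['tcp_rot'],s['qpos'])
cal=vision.calibration('wrist')
p,d=vision.grab_frame('wrist');cv2.imwrite(f'pics/{sys.argv[1]}.png',p[...,::-1])
for t in('mixer_dial_grip','mixer_tab'):
    for x in vision.landmark_of('wrist',t)[:2]: print(t,x['conf'],np.round(x['uv'],1),atz('wrist',x['uv'],Z[t],cal))
E
python3 m.py w1
```

```text
1.4 [ 482.49145901 -273.28594515  231.59530782] [3.14093282e+00 3.30279405e-04 1.47533054e+00] [-5.18037661e-01  2.43200826e-01  1.78573598e+00 -3.41566356e-05
  1.11191860e+00 -4.22556869e-01]
mixer_dial_grip 0.63 [265.7 172. ] [ 489.71283332 -260.91558759   90.        ]
mixer_tab 0.87 [308.3 151.5] [ 535.64165661 -249.2202996    63.        ]
```

View pics/w1.png

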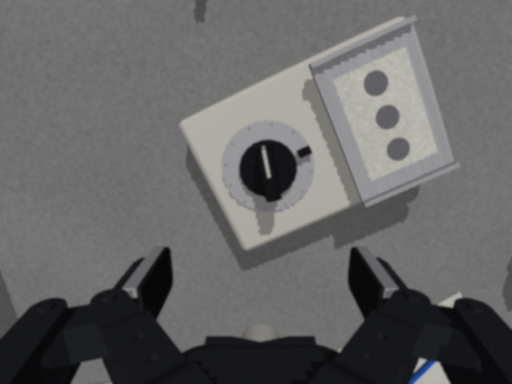

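The wrist view shows the dial at (267,168) with its white line from (264,147) to (268,178), pointing up in the image. The tab is at (304,153). I'll refine these with a crop.

```bash
cat > fine.py <<'E'
from h import *
import sys
p=cv2.imread(f'pics/{sys.argv[1]}.png');u,v,w=map(int,sys.argv[2:5])
cr=p[v-w:v+w,u-w:u+w];k=560/(2*w)
cv2.imwrite(f'pics/{sys.argv[1]}c.png',cv2.resize(cr,(560,560),interpolation=cv2.INTER_CUBIC))
g=cr.mean(2);print(np.percentile(g,[2,20,50,80,98]))
dk=(g<70).astype(np.uint8);n,l,st,ce=cv2.connectedComponentsWithStats(dk)
for i in range(1,n):
    if st[i,4]>20: print('dark',st[i],ce[i]+[u-w,v-w])
E
python3 fine.py w1 267 168 55
```

```text
[ 15.33333333  53.93333333 151.         169.         171.33333333]
dark [  28   27   57   62 2441] [267.94264646 169.59319951]
dark [86 34 13 11 98] [303.85714286 151.84693878]
```

View pics/w1c.png

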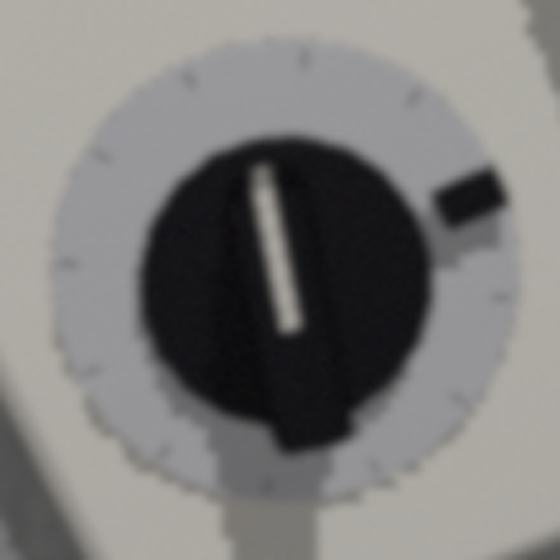

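```bash
cat > calc.py <<'E'
from h import *
k=560/110;cal=vision.calibration('wrist')
f=lambda x,y,z:atz('wrist',(x/k+212-.4,y/k+113-.4),z,cal)
c=f(286,270,53);fl=f(287,280,62);t=f(471,195,63);a=f(264,188,99);b=f(290,330,99);e=f(315,438,99)
ang=lambda v:np.arctan2(v[1],v[0])
m=a+(e-a)/2
print('axis',c,fl,m,'len',np.linalg.norm(e-a));
for A in(c,fl,m): print('tab',t,ang(t-A),np.hypot(*(t-A)[:2]))
print('bar',ang(a-b),ang(a-e))
E
python3 calc.py
```

```text
axis [ 493.07586216 -261.22052175   53.        ] [ 493.01205372 -261.62821425   62.        ] [ 492.64362231 -261.09127454   99.        ] len 47.82576971891456
tab [ 531.80560089 -247.53904388   63.        ] 0.33957174066708296 41.075241914859184
tab [ 531.80560089 -247.53904388   63.        ] 0.3483708371954132 41.27280004823864
tab [ 531.80560089 -247.53904388   63.        ] 0.33315676229039853 41.4406023401079
bar 1.65844567336911 1.678785450155798
```

>>> play_rows([
  {"delta_pos": [0.7,0.5,2],"yaw": -0.1,"jaw": 100},
  {"delta_pos": [1.42,0.97,5],"yaw": -0.195,"jaw": 100},
  {"delta_pos": [1.42,0.97,8],"yaw": -0.195,"jaw": 100},
  {"delta_pos": [1.42,0.97,11],"yaw": -0.195,"jaw": 100},
  {"delta_pos": [1.42,0.97,13.5],"yaw": -0.195,"jaw": 100},
  {"delta_pos": [1.42,0.97,15.5],"yaw": -0.195,"jaw": 100},
  {"delta_pos": [1.42,0.97,15.9],"yaw": -0.195,"jaw": 100},
  {"delta_pos": [1.42,0.97,15.9],"yaw": -0.195,"jaw": 100},
], grip_force=25)

```text
clock: 2.35
eef_pos: [491.6, -262.4, 72.0]
tcp_rot: [-3.14, -0.001, 1.663]
contact_force: [0.2, 0.3, 0.5]
opening: 1.003
grasp_force: 0.0
```

>>> play_rows([
  {"delta_pos": [0.1,0.1,0],"yaw": 0,"jaw": 100},
  {"delta_pos": [0.1,0.1,0],"yaw": 0,"jaw": 50},
  {"delta_pos": [0.1,0.1,0],"yaw": 0,"jaw": 25},
  {"delta_pos": [0.1,0.1,0],"yaw": 0,"jaw": 0},
  {"delta_pos": [0.1,0.1,0],"yaw": 0,"jaw": 0},
  {"delta_pos": [0.1,0.1,0],"yaw": 0,"jaw": 0},
  {"delta_pos": [0.1,0.1,0],"yaw": 0,"jaw": 0},
  {"delta_pos": [0.1,0.1,0],"yaw": 0,"jaw": 0},
], grip_force=25)

```text
clock: 3.15
eef_pos: [491.6, -260.6, 72.6]
tcp_rot: [-3.139, -0.001, 1.665]
contact_force: [-8.0, -0.4, 9.8]
opening: 0.183
grasp_force: 27.6
```

>>> play_rows([
  {"delta_pos": [0,-0.1,0],"yaw": 0.1,"jaw": 0},
  {"delta_pos": [0,-0.1,0],"yaw": 0.24,"jaw": 0},
  {"delta_pos": [0,-0.1,0],"yaw": 0.38,"jaw": 0},
  {"delta_pos": [0,-0.1,0],"yaw": 0.52,"jaw": 0},
  {"delta_pos": [0,-0.1,0],"yaw": 0.66,"jaw": 0},
  {"delta_pos": [0,-0.1,0],"yaw": 0.8,"jaw": 0},
  {"delta_pos": [0,-0.1,0],"yaw": 0.94,"jaw": 0},
  {"delta_pos": [0,-0.1,0],"yaw": 1.08,"jaw": 0},
])

```text
clock: 3.95
eef_pos: [494.7, -262.3, 72.7]
tcp_rot: [3.136, -0.002, 0.58]
contact_force: [7.0, -5.9, -9.3]
opening: 0.178
grasp_force: 25.6
```

>>> play_rows([
  {"delta_pos": [0,0,0],"yaw": 0.1,"jaw": 0},
  {"delta_pos": [0,0,0],"yaw": 0.18,"jaw": 0},
  {"delta_pos": [0,0,0],"yaw": 0.24,"jaw": 0},
  {"delta_pos": [0,0,0],"yaw": 0.24,"jaw": 0},
  {"delta_pos": [0,0,0],"yaw": 0.24,"jaw": 0},
  {"delta_pos": [0,0,0],"yaw": 0.24,"jaw": 0},
  {"delta_pos": [0,0,0],"yaw": 0.24,"jaw": 0},
  {"delta_pos": [0,0,0],"yaw": 0.24,"jaw": 0},
])

```text
clock: 4.75
eef_pos: [495.1, -263.0, 72.7]
tcp_rot: [3.136, -0.004, 0.345]
contact_force: [8.8, -9.4, -8.8]
opening: 0.18
grasp_force: 25.5
```

```bash
python3 m.py w2; python3 fine.py w2 260 260 110
```

```text
4.75 [ 495.09209915 -263.01558779   72.72827471] [ 3.1358997  -0.00386186  0.34515492] [-4.90422924e-01  4.52495135e-01  1.89922425e+00 -1.35274616e-03
  7.83061025e-01  7.36184993e-01]
mixer_dial_grip 0.92 [261.6 272. ] [ 493.36107916 -263.94524486   90.        ]
mixer_tab 0.75 [262.2 177.5] [ 530.81965679 -251.06186838   63.        ]
[ 11.33333333  18.33333333  34.         176.33333333 179.66666667]
dark [103  10  15  28 397] [260.0906801  173.65743073]
dark [    0    44   220   176 25293] [260.02526391 302.10817222]
```

View pics/w2.png

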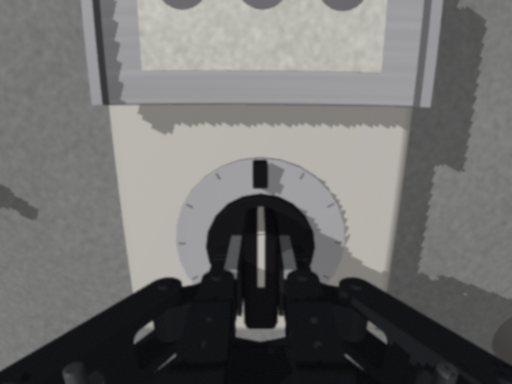

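It looks lined up: the white line runs from (261,208) to (261,285), and the tab is straight ahead at (260,173). I'll release, back off upward, and measure.

>>> play_rows([
  {"delta_pos": [0,0,0],"yaw": 0,"jaw": 30},
  {"delta_pos": [0,0,0],"yaw": 0,"jaw": 60},
  {"delta_pos": [0,0,0],"yaw": 0,"jaw": 80},
  {"delta_pos": [0,0,0],"yaw": 0,"jaw": 80},
  {"delta_pos": [0,0,-2],"yaw": 0,"jaw": 80},
  {"delta_pos": [0,0,-6],"yaw": 0,"jaw": 80},
  {"delta_pos": [-1,0,-10],"yaw": 0,"jaw": 80},
  {"delta_pos": [-2,0,-12],"yaw": 0,"jaw": 80},
])

```text
clock: 5.7
eef_pos: [474.5, -268.1, 195.5]
tcp_rot: [3.139, -0.002, 0.345]
contact_force: [-0.5, -1.6, -0.3]
opening: 0.801
grasp_force: 0.0
```

```bash
python3 -c "
from h import *
[vision.grab_frame('top') for _ in range(4)]"; python3 m.py w3; python3 - <<'E'
from h import *
p=cv2.imread('pics/w3.png');print(p.shape)
cv2.imwrite('pics/w3c.png',cv2.resize(p[100:280,160:360],(800,720))[:600])
look('side',['dropper','spinner_dial_tip'])
E
```

```text
5.9 [ 473.45374325 -267.49239063  192.29874839] [ 3.14115405e+00 -5.21955432e-04  3.44455399e-01] [-5.17100181e-01  2.69783612e-01  1.84670957e+00  1.29260867e-04
  1.02442671e+00  7.09173735e-01]
mixer_dial_grip 0.64 [267.1 171.4] [ 495.8269475  -265.32975292   90.        ]
mixer_tab 0.7 [261.  125.6] [ 527.76875807 -248.57405095   63.        ]
(384, 512, 3)
side dropper 0.86 [291.2 225.7] [442.4   0.5   0. ]
side spinner_dial_tip 0.57 [178.4 250.2] [533.3 241.1  99. ]
```

View pics/w3c.png

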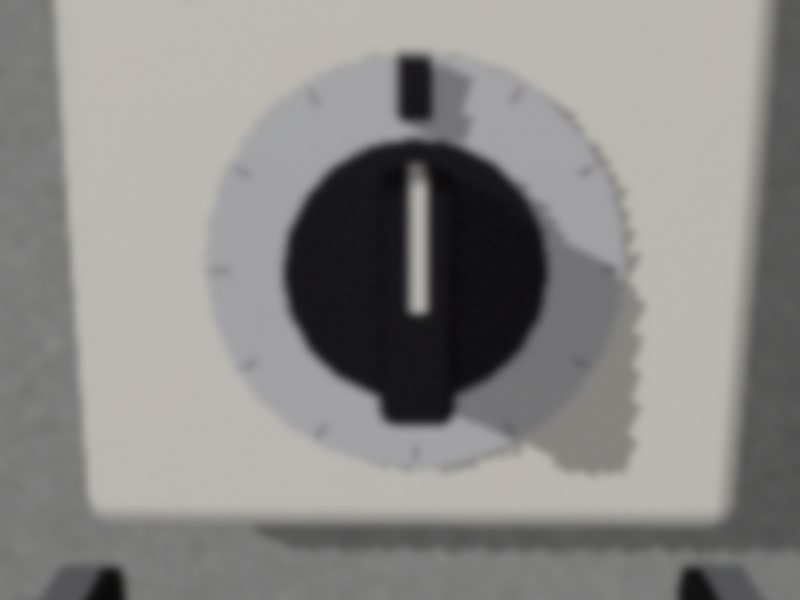

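The white line (x about 418) points straight at the tab (x about 415), agreeing to within about 1°. The dropper still stands and the centrifuge's dial is unchanged, so I'm handing in.

```bash
python3 -c "
from rig import r
print(r.sign_off())"
```

```text
the job is handed in; nothing more can be done
None
```

I turned the mixer's dial about 1.32 rad clockwise so its white-lined pointer lines up with the tab to within about 1°, let go and handed in; the centrifuge dial stayed as it was and the dropper bottle is still standing.

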